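Run a washed stencil onto the drying rail

TASK

Hang the washed stencil up to dry: take it out of the wooden block by its hanger, enter its two runners into the open end of the drying rail, and let go as soon as both runners are inside. Then push it gently along with the fingertips, without gripping it again, until the front face of its clamp bar meets the black line painted across the rail, and leave it hanging there at rest. Do not disturb the stencil that already hangs on the rail or the things on the table.

Things in the scene. Friction and masses are not known exactly. Their poses are not given: they have to be found in the camera images.
- rail: Fixed drying rail: level C-section steel channel along y, 460 mm long, 40 wide, 25 high (underside 229, top 254 mm above table), slot 14 mm wide all along its underside, inside 32 wide, 17 high, lips 4 thick. Origin on the table under its middle, z up. The -y end is open, the +y end closed. The rail's -x side (towards the robot) is free; stand on the +x side.
- rail_mouth (a point): Middle of the rail's open (-y) end, 205 mm above the table: the height of a clamp bar's centre when its hanger hangs in the rail. Axes as the rail's. Stand: posts 25 mm square, 272 mm high, 135 mm to +x of the rail, at 70 and 390 mm in from this end, with arms on the rail's top (18 mm high) that end 15 mm to -x of its middle; feet 8 mm high.
- mark (a point): Middle of the black line, 3 mm wide, painted across the rail's top and side faces, 140 to 245 mm in from the open end. The point lies in the rail's middle plane at the height of a hanging clamp bar's centre (205 mm above the table). Axes as the rail's.
- hanger: Washed stencil with hanger, one rigid piece, 0.2 to 0.35 kg. Origin: centre of its aluminium clamp bar, 190 (x) x 14 (y) x 20 mm (z); black cut-out sheet 170 x 3 mm below, down to z -136. On top a strip along y (104 x 10 mm, top at z 18) with two white button runners at y +-38: necks 9 mm, buttons 27 mm wide, z 28 to 39, tapered rims. It starts upright in the block, +y side towards the rail.
- hanger_front (a point): Centre of the clamp bar's front (+y) face, 7 mm from the bar's centre: it leads on the way in and must meet the line. Bar and sheet hang across the rail, x axes alike; the bar's -x half is then beside the rail, free to grip from above 50 to 90 mm from the middle. Play in the rail: 2.5 mm to each side, 6 mm up, 4 degrees of yaw. Nylon runners glide easily (friction 0.18).
- neighbour: Another stencil on an equal hanger (same sizes and origin) that already hangs loose in the rail beyond the line, 375 to 402 mm in from the open end.
- block: Fixed wooden block, 220 (x) x 96 (y) x 55 mm high, with a slot 6 mm wide along x, its floor 15 mm above the table. Origin: centre of its underside. The stencil stands in the slot, clamp bar centre 151 mm above the table, axes along the block's, leaning up to 5 degrees.
- tin: Open steel paint tin, 100 mm in diameter, 118 mm high, with a brush standing in it up to about 225 mm; loose bystander. Origin: centre of its underside.
- brush: Flat brush about 170 mm long lying on the table; loose bystander. Origin: on its underside.
- bowl: Terracotta bowl, 110 mm wide, 50 mm high; loose bystander on the robot's side of the rail. Origin: centre of its underside.

How it is judged:
On the way:
1. both runners are inside the rail and the hanger is let go, its front face no more than 115 mm in from the open end (y of hanger_front in the frame of rail_mouth between 0.057 and 0.115 m and x of hanger in the frame of rail_mouth between -0.006 and 0.006 m and z of hanger in the frame of rail_mouth between -0.004 and 0.008 m and contact force between the fingers and hanger below 0.2 N), for 0.2 s.
At the end, for the whole second after the job is handed in: The stencil hangs in the rail, level (within 0.1 rad) and at rest, both runners inside, with the front face of its clamp bar within 5 mm of the middle of the black line (y of hanger_front in the frame of mark between -0.005 and 0.005 m and x of hanger in the frame of rail_mouth between -0.006 and 0.006 m and z of hanger in the frame of rail_mouth between -0.004 and 0.004 m and angle between hanger's own z axis and vertical below 0.1 rad and linear speed of hanger below 0.01 m/s); the robot touches nothing.
It fails at once if the hanger is gripped or shoved with more than 15 N once its front face is more than 115 mm in from the open end (y of hanger_front in the frame of rail_mouth above 0.115 m and x of hanger in the frame of rail_mouth between -0.03 and 0.03 m and contact force between the fingers and hanger above 15 N).
It fails at once if the neighbouring stencil is moved by more than 8 mm (distance of neighbour from where it was at the start of the episode above 0.008 m).
It fails at once if the tin, the brush or the bowl is moved by more than 20 mm (distance of any of tin, brush, bowl from where it was at the start of the episode above 0.02 m).
It also fails if it takes over 72 s, if anything falls off the work surface, if the arm or the gripper's body presses on something with over 40 N, if the wrist force passes 120 N, or if a joint passes its speed limit or range.

ROBOT

A 6-joint arm with a two-finger parallel gripper is mounted at the origin on the work surface. World frame = base frame: x ahead of the robot, y to its left, z up, the work surface at z = 0. Lengths are in m, angles in rad, forces in N, time in s.
With the tool pointing down it reaches from about 0.375 to 0.9 m from the base axis. Payload 3.1 kg.
Tool frame: the origin (TCP) lies between the finger pads; the fingertips stand 11 mm ahead of it and the grasp point (between the pads) lies 8 mm behind it; z points along the fingers, y is the direction in which the jaws open and shut (so a half turn about z gives the same grasp; the last joint's range is limited). The gripper opens to 85 mm and grips with 20 to 120 N. Pads are 22 mm wide; open, the fingers measure 114 mm over their backs; the gripper's body (76 mm by 85 mm) begins 54 mm behind the grasp point. The pads swing forward as they close: fully open they stand 13 mm farther back than shut.
Start: joints at [-1.496, 0.527, 1.433, -0, 1.181, -0.178], TCP at [0.156, -0.605, 0.242] pointing down, gripper open.
Joint ranges: [-3.08, 3.08], [-0.75, 2.2], [0.22, 2.44], [-1.43, 4.57], [0, 2.65], [-2.85, 2.85]. Speed limits (rad/s): [2.79, 2.79, 3.14, 3.14, 3.14, 3.14].

INTERFACE

Orientations are given as a 3x3 rotation matrix whose columns are the frame's x, y, z axes.
In Python, from bench import manip gives the robot as it stands.
- The arm moves only by the tool move_arm, never from a script. Its arguments are lists of equal length, an entry for each row: "grip": the finger opening in m, from 0 to 0.0854; "dp": the shift along the tool's x, y, z in m, a list of three; "turn": the turn about the tool's z in degrees. In form: {"grip": [grip, ...], "dp": [[tx, ty, tz], ...], "turn": [turn, ...]}. A call has 1 to 12 rows; each row shifts and turns the commanded pose from where the row before left it, along the tool's axes as they then stand; what a row does not reach is not made up. A row lasts 1/12 s, in which the tool goes at most 41.7 mm and 7.16 degrees, less where a joint would pass 70% of its speed; a pose out of reach is approached as far as the arm can. A call is refused whole if a number of a shift passes 0.0417 or a number of a turn 7.16, either way. A call with a gripper value outside its range is refused whole. The fingers move at their own pace and stop on an object; the grip force is fixed at half the most. Time passes only in rows, so rows that do not move let the fingers close. It gives the time, the measured TCP pose, the force and the opening at its end, in the units of the state.
- manip.observe(): the state, without advancing time (a new reading comes with each control period).
- manip.grab_frame(name): name is "scene" or "top"; returns a dict with "pixels" (400x640x3 uint8, red, green, blue), "vertical_fov" (degrees; the focal length in pixels is half the picture's height over the tangent of half this angle, whatever the lens; pixels are square), "cx", "cy" (the principal point, pixels), "rvec" (rotation vector, rad) and "tvec" (3), from world to camera coordinates, as OpenCV has them. Camera axes: x right, y down, z forward; pixel columns grow to the right and rows downward; lengths in m; the calibration is good to about 2 mm. A picture is of the moment at which its call begins. There is no depth.
- manip.sign_off(): hands the job in, once; it reports no verdict.
The state is a dict: "t": time; "q": joint angles; "dq": joint speeds; "joint_efforts": joint torques, N m; "ee_pos": TCP position; "tool_rot": TCP orientation; "wrist_force": force on the tool from outside, world axes, zero at the start; "moment": the same for the moment, N m; "finger_gap": finger opening in m.
Only numpy, scipy, OpenCV 4.12 (cv2) and the standard library are available. Lean on these libraries where they do the work, as an engineer would, in place of code of your own. Each camera call takes 0.05 s, during which the arm holds its last target.

## Working session

There is one attempt and no reset: what is moved stays moved. The work goes in short steps, Python scripts to look and compute and a tool call to move; the robot and the scene stay as the last step left them, time stands still between calls to the robot, and variables do not carry over. Pictures are saved under pics/ and viewed, and the job is handed in when it is done.

Besides the shell and the picture viewer there is one more tool, called by a JSON object that holds its "method" and its "body", one argument or row to a line. move_arm: Moves the arm, as the interface text tells. Its arguments: {"type":"object","properties":{"grip":{"type":"array"},"dp":{"type":"array"},"turn":{"type":"array"}},"required":["grip","dp","turn"]}

```bash
mkdir -p pics; ls
cat > h.py <<'E'
import numpy as np, cv2
from bench import manip
def grab(n,save=None):
    f=manip.grab_frame(n); 
    if save: cv2.imwrite('pics/'+save+'.png',f['pixels'][:,:,::-1])
    np.savez('%s.npz'%(save or 'last'),**{k:np.array(v) for k,v in f.items()})
    return f
def load(s):
    d=np.load('%s.npz'%s); return {k:d[k] for k in d}
def cam(f):
    H=f['pixels'].shape[0]; fl=H/2/np.tan(np.radians(float(f['vertical_fov']))/2)
    K=np.array([[fl,0,float(f['cx'])],[0,fl,float(f['cy'])],[0,0,1]])
    R=cv2.Rodrigues(np.array(f['rvec'],float))[0]; t=np.array(f['tvec'],float).ravel()
    return K,R,t
def ray(f,uv):
    K,R,t=cam(f); d=R.T@np.linalg.inv(K)@np.array([uv[0],uv[1],1.]); return -R.T@t,d/np.linalg.norm(d)
def onz(f,uv,z):
    o,d=ray(f,uv); return o+d*(z-o[2])/d[2]
def proj(f,P):
    K,R,t=cam(f); p=K@(R@np.array(P,float)+t); return p[:2]/p[2]
def tri(f1,u1,f2,u2):
    o1,d1=ray(f1,u1);o2,d2=ray(f2,u2)
    A=np.stack([d1,-d2],1); s=np.linalg.lstsq(A,o2-o1,rcond=None)[0]
    a=o1+d1*s[0];b=o2+d2*s[1]; return (a+b)/2,np.linalg.norm(a-b)
E
python3 - <<'E'
from h import *
for n in('scene','top'):
    f=grab(n,n+'0'); K,R,t=cam(f); print(n,f['vertical_fov'],f['cx'],f['cy'],-R.T@t,R[2])
s=manip.observe();print(s['t'],s['ee_pos'],s['tool_rot'],s['finger_gap'])
E
```

```text
pics
scene 51.86209626787845 321.44148836109196 197.81080796690156 [0.88629628 0.63032906 1.07240918] [-0.32251748 -0.54125825 -0.7765449 ]
top 45.75058697692552 329.218452211929 206.43756253395028 [ 0.42380476 -0.03088385  1.61141892] [ 0.05750908 -0.00847734 -0.99830899]
0.1 [ 0.15630058 -0.60447584  0.24141482] [[ 9.68214716e-01  2.50120456e-01 -1.42668900e-04]
 [ 2.50120231e-01 -9.68212701e-01  2.00875647e-03]
 [ 3.64297242e-04 -1.98059195e-03 -9.99997972e-01]] 0.08535420294252043
```

View pics/scene0.png

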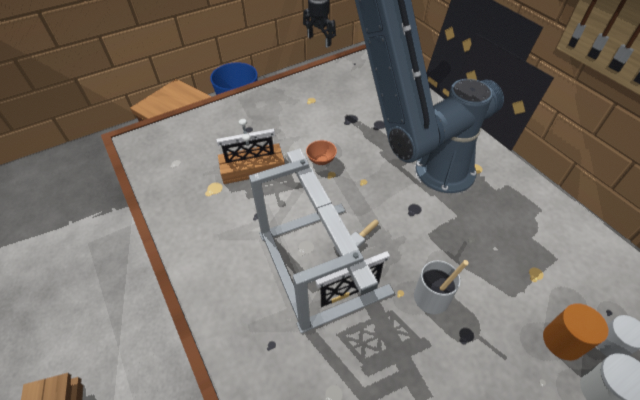

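View pics/top0.png

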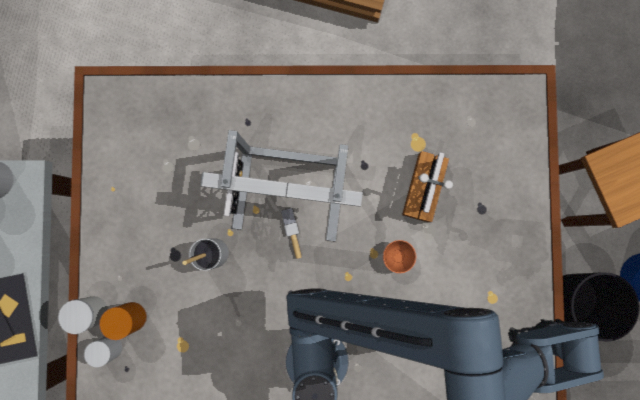

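The scene view shows the rail from about (295,155), its open end, to (370,285), with the block and stencil at (250,155). In the top view the rail runs from (361,198) to (203,180), its line is at (287,189), and the block is at (427,187). I'll zoom in next.

Run:
```python
from h import *
def crop(s,x0,y0,x1,y1,k,n):
    f=load(s); im=f['pixels'][y0:y1,x0:x1,::-1]; cv2.imwrite('pics/%s.png'%n,cv2.resize(im,None,fx=k,fy=k,interpolation=cv2.INTER_CUBIC))
crop('top0',195,120,375,250,4,'c1')
crop('top0',390,140,470,230,6,'c2')
crop('scene0',205,110,335,200,6,'c3')
crop('scene0',240,140,400,290,4,'c4')
```

```text
(no output)
```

View pics/c1.png

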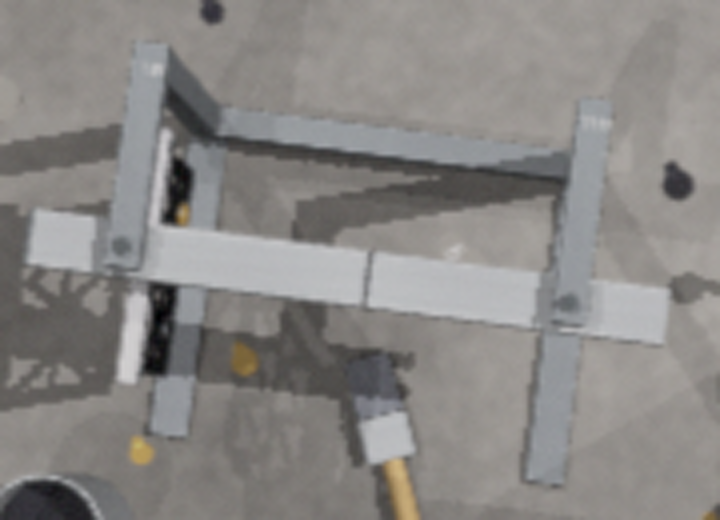

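View pics/c2.png

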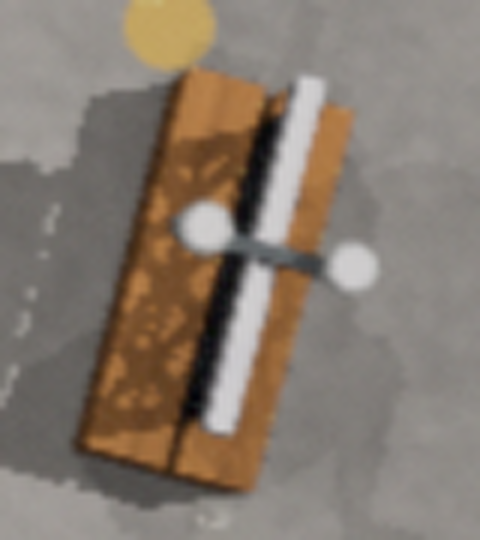

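View pics/c3.png

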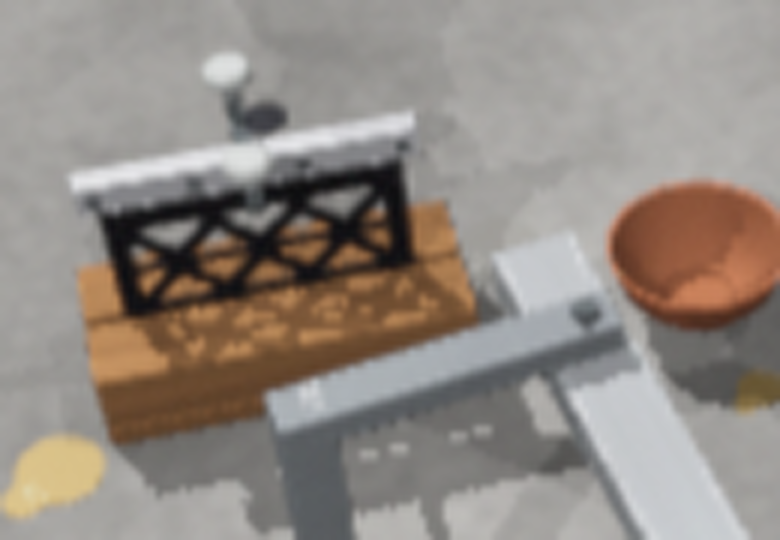

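View pics/c4.png

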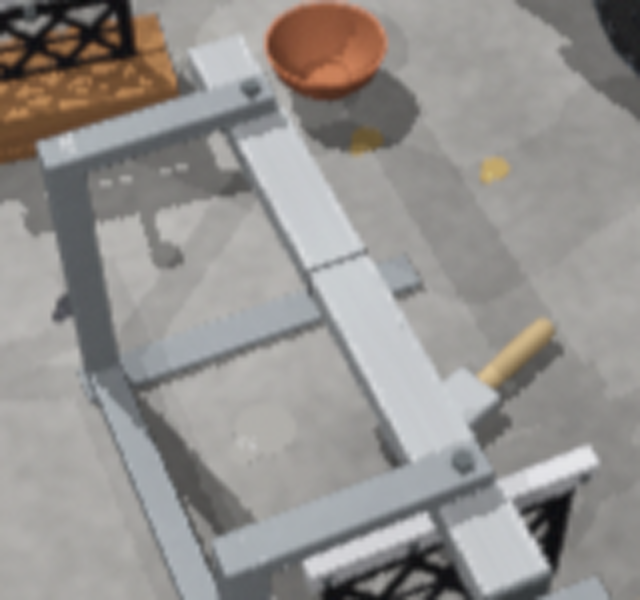

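```bash
cat >> h.py <<'E'
def edge(f,p,q,half=3.0,trim=0.1,n=40):
    """refine edge near segment p-q: subpixel max-gradient on perpendicular profiles; returns line (pt,dir), rms"""
    g=cv2.cvtColor(f['pixels'],cv2.COLOR_RGB2GRAY).astype(np.float32)
    p=np.array(p,float);q=np.array(q,float);d=(q-p)/np.linalg.norm(q-p);nn=np.array([-d[1],d[0]])
    s=np.arange(-half,half+.01,0.25);pts=[]
    for a in np.linspace(trim,1-trim,n):
        c=p+a*(q-p);xy=c+s[:,None]*nn
        pr=cv2.remap(g,xy[:,0].astype(np.float32)[None],xy[:,1].astype(np.float32)[None],cv2.INTER_LINEAR)[0]
        pr=np.convolve(pr,np.ones(3)/3,'same');gr=np.abs(np.gradient(pr));gr[:3]=0;gr[-3:]=0
        i=gr.argmax();w=gr[max(0,i-3):i+4]
        pts.append(c+nn*(s[max(0,i-3):i+4]*w).sum()/w.sum())
    pts=np.array(pts,np.float32)
    l=cv2.fitLine(pts,cv2.DIST_HUBER,0,.01,.01).ravel();
    r=(pts-l[2:])@np.array([-l[1],l[0]])
    return (l[2:],l[:2],float(np.median(np.abs(r))))
def isect(a,b):
    A=np.stack([a[1],-b[1]],1);s=np.linalg.solve(A,b[0]-a[0]);return a[0]+s[0]*a[1]
def C(x0,y0,k,u,v): return np.array([x0+(u+.5)/k-.5,y0+(v+.5)/k-.5])
E
cat > m1.py <<'E'
from h import *
T=load('top0');S=load('scene0')
c1=lambda u,v:C(195,120,4,u,v)
c4=lambda u,v:C(240,140,4,u,v)
# top
tp=edge(T,c1(150,230),c1(545,274)); tm=edge(T,c1(150,278),c1(540,326)); 
to=edge(T,c1(671,290),c1(663,343),n=20)
tc=edge(T,c1(34,209),c1(27,263),n=20)
sp=edge(S,c4(235,135),c4(410,462));sm=edge(S,c4(285,120),c4(445,430));so=edge(S,c4(191,49),c4(243,36),n=20);
for n,l in dict(tp=tp,tm=tm,to=to,tc=tc,sp=sp,sm=sm,so=so).items(): print(n,l)
TP=isect(tp,to);TM=isect(tm,to);SP=isect(sp,so);SM=isect(sm,so)
a=tri(T,TP,S,SP);b=tri(T,TM,S,SM);print('open corners',a,b,np.linalg.norm(a[0]-b[0]))
for z in(.254,):
  print('z254 top',onz(T,TP,z),onz(T,TM,z),'scene',onz(S,SP,z),onz(S,SM,z))
  x=onz(T,isect(tp,tc),z);y=onz(T,isect(tm,tc),z);print('closed',x,y)
  m=(onz(T,TP,z)+onz(T,TM,z))/2; e=(x+y)/2; d=e-m; print('len',np.linalg.norm(d),'yaw',np.degrees(np.arctan2(-d[0],d[1])),m)
  for f,P,Q in((T,tp,tm),(S,sp,sm)):
    u=[onz(f,l[0]+k*l[1],z) for l in(P,Q) for k in(-20,20)]
    print('edge yaws',[np.degrees(np.arctan2(-(v)[0],v[1])) for v in(u[0]-u[1],u[2]-u[3])])
# line
  print('mark T',[onz(T,c1(*p),z) for p in((370,250),(365,304))],'S',[onz(S,c4(*p),z) for p in((313,272),(367,252))])
# buttons
c2=lambda u,v:C(390,140,6,u,v);c3=lambda u,v:C(205,110,6,u,v)
print('front',tri(T,c2(207,226),S,c3(248,160)),'rear',tri(T,c2(352,266),S,c3(225,70)))
E
python3 m1.py
```

```text
tp (array([288.48846, 182.48297], dtype=float32), array([0.99200404, 0.12620634], dtype=float32), 0.14960362017154694)
tm (array([281.02963, 195.51811], dtype=float32), array([0.9922333 , 0.12439118], dtype=float32), 0.16647033393383026)
to (array([361.42627, 197.38828], dtype=float32), array([ 0.13870916, -0.99033314], dtype=float32), 0.11364807188510895)
tc (array([202.03127, 178.71223], dtype=float32), array([ 0.13892697, -0.9903026 ], dtype=float32), 0.035327084362506866)
sp (array([320.19333, 214.28033], dtype=float32), array([0.4777465, 0.8784978], dtype=float32), 0.0718943327665329)
sm (array([333.34515, 209.11331], dtype=float32), array([0.45446578, 0.8907642 ], dtype=float32), 0.18269866704940796)
so (array([293.917  , 149.72002], dtype=float32), array([ 0.95586395, -0.29380965], dtype=float32), 0.11691636592149734)
open corners (array([ 0.54353307, -0.13759857,  0.25013364]), np.float64(0.0006975145148411027)) (array([ 0.50128985, -0.12968157,  0.25425262]), np.float64(0.007211610722812189)) 0.04317563174541568
z254 top [ 0.54349395 -0.13747438  0.254     ] [ 0.50436792 -0.1316301   0.254     ] scene [ 0.54486457 -0.13377502  0.254     ] [ 0.49827883 -0.12771133  0.254     ]
closed [0.60412671 0.31974606 0.254     ] [0.56407337 0.3249345  0.254     ]
len 0.46083738825478987 yaw -7.502227066624178 [ 0.52393093 -0.13455224  0.254     ]
edge yaws [np.float64(-7.554002283432265), np.float64(-7.450353546680289)]
edge yaws [np.float64(172.4544814601181), np.float64(169.95229416476712)]
mark T [array([0.57262915, 0.07821039, 0.254     ]), array([0.53372111, 0.08181422, 0.254     ])] S [array([0.57048237, 0.08240491, 0.254     ]), array([0.53301576, 0.08649017, 0.254     ])]
front (array([ 0.59224692, -0.33077722,  0.18286329]), np.float64(0.0024424578010941705)) rear (array([ 0.57207794, -0.40430724,  0.18196523]), np.float64(0.0015429403229121612))
```

```bash
cat > m2.py <<'E'
from h import *
T=load('top0');S=load('scene0')
c2=lambda u,v:C(390,140,6,u,v);c3=lambda u,v:C(205,110,6,u,v)
# bar top face, top view: 4 edges
L=edge(T,c2(297,76),c2(203,430),half=1.8);R=edge(T,c2(326,82),c2(235,434),half=1.8)
E1=edge(T,c2(299,76),c2(325,83),half=1.8,n=15);E2=edge(T,c2(203,429),c2(234,435),half=1.8,n=15)
for l in(L,R,E1,E2):print(l)
q=[isect(a,b) for a in(L,R) for b in(E1,E2)]
w=[onz(T,p,.161) for p in q];print('corners@.161',np.round(w,4))
m=np.mean(w,0);d=(w[0]+w[2]-w[1]-w[3])/2;print('mid',m,'len',np.linalg.norm(d),'yaw',np.degrees(np.arctan2(d[1],d[0])),'width',np.linalg.norm(w[0]-w[2]),np.linalg.norm(w[1]-w[3]))
# scene: bar top rear edge ends
P=[c3(68,177),c3(412,111)]
F=[c3(76,194),c3(416,126)]
for a,t in((P[1],(q[3])),(P[0],q[2]),(F[1],q[1]),(F[0],q[0])): print(tri(T,t,S,a))
E
python3 m2.py
python3 - <<'E'
import sys;sys.path.insert(0,'.')
from h import *
for s,(x0,y0,x1,y1) in(('top0',(415,145,455,220)),('scene0',(210,112,285,165))):
    f=load(''+s if 0 else s); im=f['pixels'][y0:y1,x0:x1,::-1]; cv2.imwrite('pics/d_%s.png'%s,cv2.resize(im,None,fx=8,fy=8,interpolation=cv2.INTER_NEAREST))
E
```

```text
(array([432.03174, 177.94124], dtype=float32), array([ 0.26026928, -0.96553606], dtype=float32), 0.1285644769668579)
(array([435.90198, 183.75566], dtype=float32), array([ 0.25841615, -0.9660337 ], dtype=float32), 0.16505569219589233)
(array([441.54703, 152.47493], dtype=float32), array([0.98883814, 0.14899373], dtype=float32), 0.02500981092453003)
(array([426.06357, 211.41312], dtype=float32), array([0.9865807 , 0.16327427], dtype=float32), 0.06686387956142426)
corners@.161 [[ 0.6739 -0.3835  0.161 ]
 [ 0.4921 -0.3313  0.161 ]
 [ 0.6714 -0.3995  0.161 ]
 [ 0.4893 -0.3474  0.161 ]]
mid [ 0.58167296 -0.36541825  0.161     ] len 0.18926416823428993 yaw -15.984646153164402 width 0.01614215791624943 0.016355535853589388
(array([ 0.48879626, -0.34798497,  0.15640352]), np.float64(0.0016870702663749544))
(array([ 0.67165628, -0.40077452,  0.15383666]), np.float64(0.0021022966192647454))
(array([ 0.49263004, -0.33194629,  0.15920661]), np.float64(0.001074571888144147))
(array([ 0.6736383 , -0.38421386,  0.15555503]), np.float64(0.002594825381973575))
```

View pics/d_top0.png

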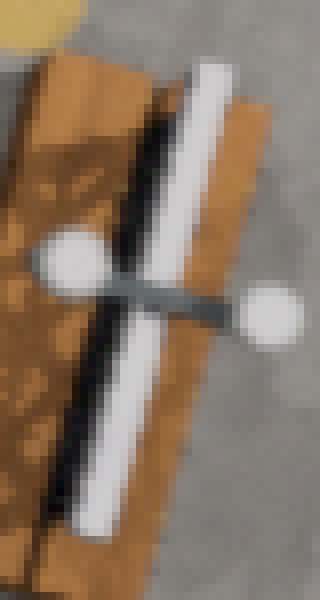

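View pics/d_scene0.png

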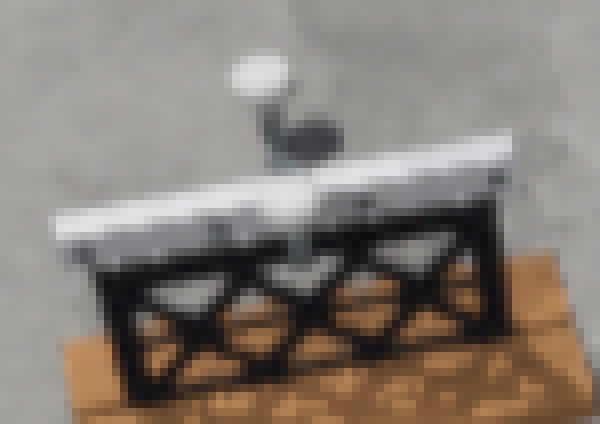

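Bar top mid is at about (0.5815, -0.3655, 0.16), yaw about -15.7°, length 189 mm against 190 given. The rail mouth is at (0.524, -0.1345), yaw -7.5°, length 461 mm, and the line is about 217 mm in. Two-view heights come out 0–5 mm low, within calibration. Moving above the grasp point, 68 mm to -x.

{"method": "move_arm", "body": {
  "grip": [0.0854,0.0854,0.0854,0.0854,0.0854,0.0854,0.0854,0.0854,0.0854,0.0854,0.0854,0.0854],
  "dp": [
    [0.0344,-0.0133,0],
    [0.0344,-0.0133,0],
    [0.0344,-0.0133,0],
    [0.0344,-0.0133,0],
    [0.0344,-0.0133,0],
    [0.0344,-0.0133,0],
    [0.0344,-0.0133,0],
    [0.0344,-0.0133,0],
    [0.0344,-0.0133,0],
    [0.0344,-0.0133,0],
    [0.0344,-0.0133,0],
    [0.0344,-0.0133,0]
  ],
  "turn": [0,0,0,0,0,0,0,0,0,0,0,0]
}}

```text
t: 1.1
ee_pos: [0.5172, -0.3458, 0.2419]
tool_rot: [[0.968, 0.25, -0.001], [0.25, -0.968, 0.001], [-0.001, -0.001, -1.0]]
wrist_force: [0.7, -1.2, -0.3]
finger_gap: 0.0853
```

{"method": "move_arm", "body": {
  "grip": [0.0854,0.0854,0.0854,0.0854,0.0854,0.0854,0.0854,0.0854],
  "dp": [
    [0,0,0],
    [0,0,0],
    [0,0,0],
    [0,0,0],
    [0,0,0],
    [0,0,0],
    [0,0,0],
    [0,0,0]
  ],
  "turn": [5.03,5.03,5.03,5.03,5.03,5.03,0,0]
}}

```text
t: 1.77
ee_pos: [0.5159, -0.3471, 0.2419]
tool_rot: [[0.963, -0.268, -0.001], [-0.268, -0.963, 0.001], [-0.001, -0.0, -1.0]]
wrist_force: [0.2, -0.1, 0.5]
finger_gap: 0.0856
```

```bash
cat >> h.py <<'E'
def goto(x,y,z=None,yaw=None):
    s=manip.observe();R=np.array(s['tool_rot']);p=np.array(s['ee_pos'])
    if z is None:z=p[2]
    print('t',round(s['t'],2),'p',np.round(p,4),'yaw',round(np.degrees(np.arctan2(R[1,0],R[0,0])),2),'gap',round(s['finger_gap'],4),'F',np.round(s['wrist_force'],2),'M',np.round(s['moment'],2))
    print('dp tool',np.round(R.T@(np.array([x,y,z])-p),4))
E
python3 -c "
from h import *
goto(.516,-.347,.143)
grab('top','top1');grab('scene','scene1')"
```

```text
t 1.77 p [ 0.5159 -0.3471  0.2419] yaw -15.57 gap 0.0856 F [ 0.16 -0.08  0.5 ] M [-0.03  0.03  0.06]
dp tool [ 0.0002 -0.0001  0.0989]
```

View pics/top1.png

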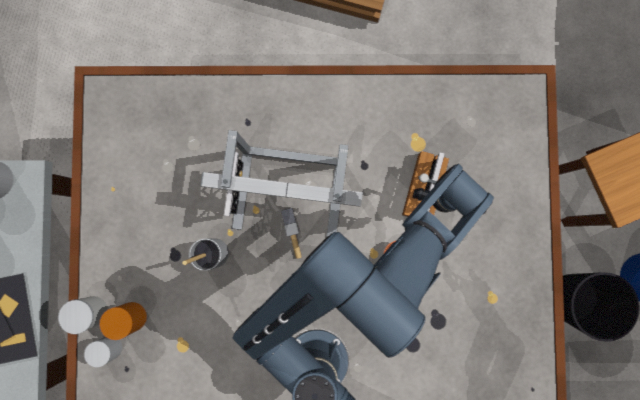

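View pics/scene1.png

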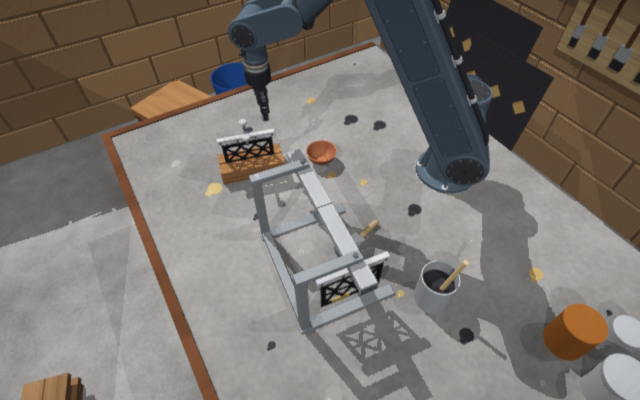

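The gripper is above the bar's -x half (scene ~(265,115), bar end ~(273,133)). Descending and closing.

{"method": "move_arm", "body": {
  "grip": [0.0854,0.0854,0.0854,0.0854,0.0854,0.0854,0.0854,0.0854,0.0854,0.0854],
  "dp": [
    [0,0,0.014],
    [0,0,0.014],
    [0,0,0.014],
    [0,0,0.014],
    [0,0,0.014],
    [0,0,0.014],
    [0,0,0.009],
    [0,0,0.006],
    [0,0,0],
    [0,0,0]
  ],
  "turn": [0,0,0,0,0,0,0,0,0,0]
}}

```text
t: 2.7
ee_pos: [0.5162, -0.3474, 0.1434]
tool_rot: [[0.963, -0.27, 0.0], [-0.27, -0.963, -0.0], [0.0, 0.0, -1.0]]
wrist_force: [1.2, -0.0, -0.1]
finger_gap: 0.0854
```

{"method": "move_arm", "body": {
  "grip": [0.06,0.045,0.03,0.02,0.01,0.005,0,0,0,0],
  "dp": [
    [0,0,0],
    [0,0,0],
    [0,0,0],
    [0,0,0],
    [0,0,0],
    [0,0,0],
    [0,0,0],
    [0,0,0],
    [0,0,0],
    [0,0,0]
  ],
  "turn": [0,0,0,0,0,0,0,0,0,0]
}}

```text
t: 3.53
ee_pos: [0.5161, -0.3475, 0.1437]
tool_rot: [[0.963, -0.271, 0.0], [-0.271, -0.963, -0.0], [0.0, 0.0, -1.0]]
wrist_force: [-1.1, -1.3, 3.2]
finger_gap: 0.0132
```

```bash
python3 -c "
from h import *
goto(.516,-.347,.143)
f=grab('top','top2');g=grab('scene','scene2')
a=f['pixels'][140:230,390:470,::-1];b=g['pixels'][95:185,205:305,::-1]
a=cv2.resize(a,(360,405),interpolation=2);b=cv2.resize(b,(435,405),interpolation=2)
cv2.imwrite('pics/e2.png',np.hstack([a,b]))"
```

```text
t 3.53 p [ 0.5161 -0.3475  0.1437] yaw -15.7 gap 0.0132 F [-1.12 -1.28  3.15] M [-0.07  0.21 -0.11]
dp tool [-0.0003 -0.0005  0.0007]
```

View pics/e2.png

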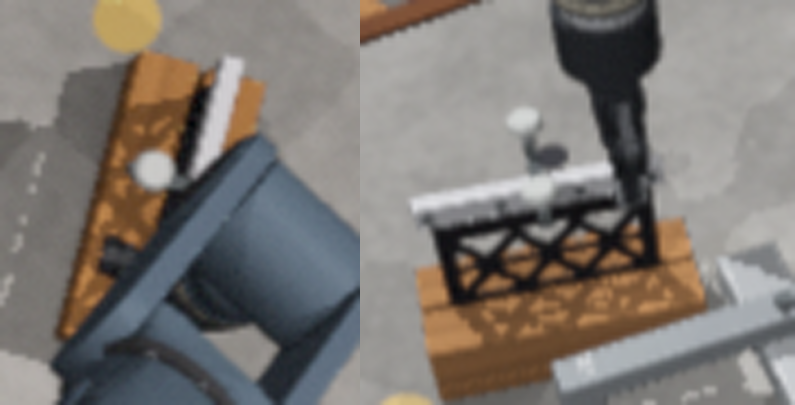

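The gap is 13 mm, so the bar is held, and the scene view shows the fingers straddling it. Lifting 60 mm.

{"method": "move_arm", "body": {
  "grip": [0,0,0,0,0,0,0,0,0,0],
  "dp": [
    [0,0,-0.004],
    [0,0,-0.008],
    [0,0,-0.008],
    [0,0,-0.008],
    [0,0,-0.008],
    [0,0,-0.008],
    [0,0,-0.008],
    [0,0,-0.008],
    [0,0,0],
    [0,0,0]
  ],
  "turn": [0,0,0,0,0,0,0,0,0,0]
}}

```text
t: 4.47
ee_pos: [0.5164, -0.3476, 0.2041]
tool_rot: [[0.963, -0.27, 0.001], [-0.27, -0.963, -0.001], [0.001, 0.001, -1.0]]
wrist_force: [-0.1, -0.0, -3.0]
finger_gap: 0.013
```

```bash
python3 -c "
from h import *
goto(.516,-.347,.143)
f=grab('top','top3');g=grab('scene','scene3')
a=f['pixels'][140:230,390:470,::-1];b=g['pixels'][75:165,205:305,::-1]
a=cv2.resize(a,(360,405),interpolation=2);b=cv2.resize(b,(435,405),interpolation=2)
cv2.imwrite('pics/e3.png',np.hstack([a,b]))"
```

```text
t 4.47 p [ 0.5164 -0.3476  0.2041] yaw -15.69 gap 0.013 F [-0.09 -0.03 -3.01] M [ 0.06  0.21 -0.01]
dp tool [-0.0006 -0.0005  0.0611]
```

View pics/e3.png

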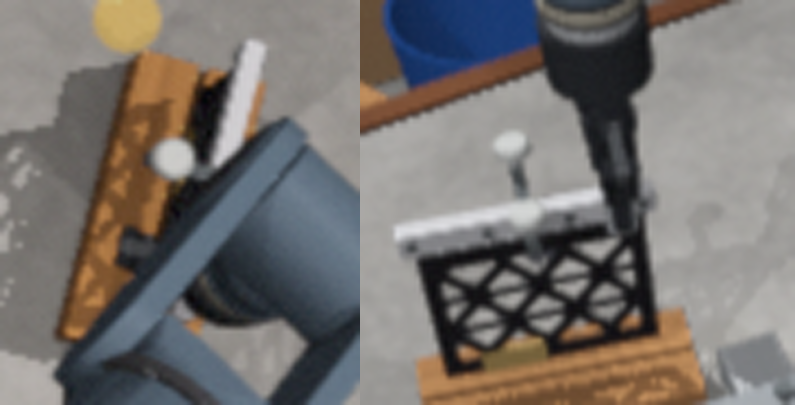

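Run:
```python
from h import *
A=load('scene2');B=load('scene3')
def px(u,v,y0): return np.array([205+(u-360+.5)/4.35-.5,y0+(v+.5)/4.5-.5])
# refine via sub-pixel template matching: patch around each feature in scene2 -> search in scene3 near the prediction
ga=cv2.cvtColor(A['pixels'],7);gb=cv2.cvtColor(B['pixels'],7)
s0=np.array([.5161,-.3475,.151]);ax=np.array([.9627,-.2706,0]);ay=np.array([.2706,.9627,0]);az=np.array([0,0,1.])
bc=s0+.068*ax
for n,l in dict(endx=(.095,0,.005),rear=(0,-.038,.037),front=(0,.038,.037)).items():
    P=bc+l[0]*ax+l[1]*ay+l[2]*az; a=proj(A,P); b=proj(B,P+[.0003,-.0001,.0604])
    ai=np.round(a).astype(int); 
    u8=lambda g:cv2.resize(g,None,fx=8,fy=8,interpolation=cv2.INTER_CUBIC)
    w=5; t=u8(ga[ai[1]-w:ai[1]+w+1,ai[0]-w:ai[0]+w+1]); bi=np.round(b).astype(int); W=10
    r=cv2.matchTemplate(u8(gb[bi[1]-W:bi[1]+W+1,bi[0]-W:bi[0]+W+1]),t,cv2.TM_CCOEFF_NORMED); _,m,_,loc=cv2.minMaxLoc(r)
    sh=np.array([bi[0]-W+loc[0]/8+w,bi[1]-W+loc[1]/8+w])-ai
    print(n,'pred',a,'shift pred',b-a,'meas',sh,round(m,3))
```

```text
endx pred [216.12209907 140.35852394] shift pred [ -4.04305399 -14.24438617] meas [ -3.875 -13.875] 0.981
rear pred [242.01173824 120.0264312 ] shift pred [ -3.06538843 -14.82666576] meas [ -2.875 -14.625] 0.985
front pred [245.59377445 135.22282016] shift pred [ -3.04431015 -14.80441112] meas [ -3.625 -14.375] 0.867
```

The hanger hangs level, with roll under 0.5° by feature shifts, and weighs about 3 N. Moving to just in front of the rail mouth.

{"method": "move_arm", "body": {
  "grip": [0,0,0,0,0,0,0,0,0,0,0,0],
  "dp": [
    [-0.005,-0.006,0],
    [-0.0102,-0.0117,0.0004],
    [-0.0102,-0.0117,0.0004],
    [-0.0102,-0.0117,0.0004],
    [-0.0102,-0.0117,0.0004],
    [-0.0102,-0.0117,0.0004],
    [-0.0102,-0.0117,0.0004],
    [-0.0102,-0.0117,0.0004],
    [-0.0102,-0.0117,0.0004],
    [-0.0102,-0.0117,0.0004],
    [-0.0102,-0.0117,0.0004],
    [0,0,0]
  ],
  "turn": [0,0,0,0,0,0,0,0,0,0,0,0]
}}

```text
t: 5.57
ee_pos: [0.4432, -0.1959, 0.1985]
tool_rot: [[0.963, -0.269, -0.005], [-0.269, -0.963, 0.005], [-0.006, -0.003, -1.0]]
wrist_force: [-0.5, 0.6, -3.8]
finger_gap: 0.0132
```

{"method": "move_arm", "body": {
  "grip": [0,0,0,0,0,0],
  "dp": [
    [0,0,0],
    [0,0,0],
    [0,0,0],
    [0,0,0],
    [0,0,0],
    [0,0,0]
  ],
  "turn": [-2.05,-2.05,-2.05,-2.05,0,0]
}}

```text
t: 6.07
ee_pos: [0.4465, -0.2002, 0.1992]
tool_rot: [[0.991, -0.131, 0.0], [-0.131, -0.991, -0.0], [0.0, 0.0, -1.0]]
wrist_force: [-0.7, 0.9, -2.2]
finger_gap: 0.013
```

```bash
python3 -c "
from h import *
goto(.4468,-.2,.2005)
f=grab('top','top4');g=grab('scene','scene4')
a=f['pixels'][150:240,320:420,::-1];b=g['pixels'][80:180,240:340,::-1]
a=cv2.resize(a,(400,360),interpolation=2);b=cv2.resize(b,(400,400),interpolation=2);a=np.vstack([a,np.zeros((40,400,3),np.uint8)])
cv2.imwrite('pics/e4.png',np.hstack([a,b]))"
```

```text
t 6.07 p [ 0.4465 -0.2002  0.1992] yaw -7.55 gap 0.013 F [-0.72  0.94 -2.19] M [ 0.05  0.18 -0.03]
dp tool [ 0.0003 -0.0003 -0.0013]
```

View pics/e4.png

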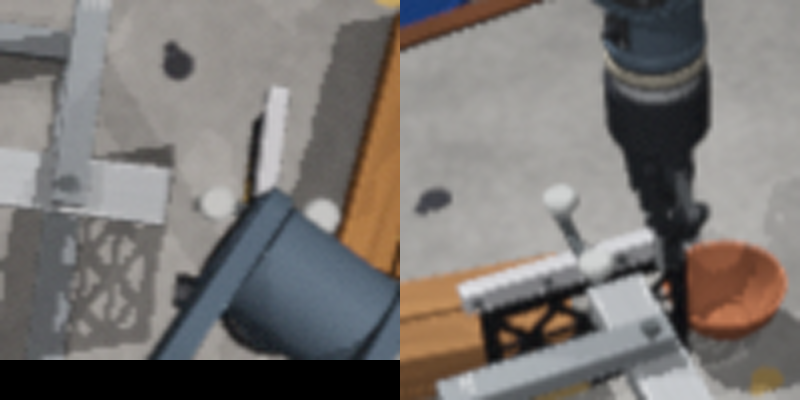

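View pics/top4.png

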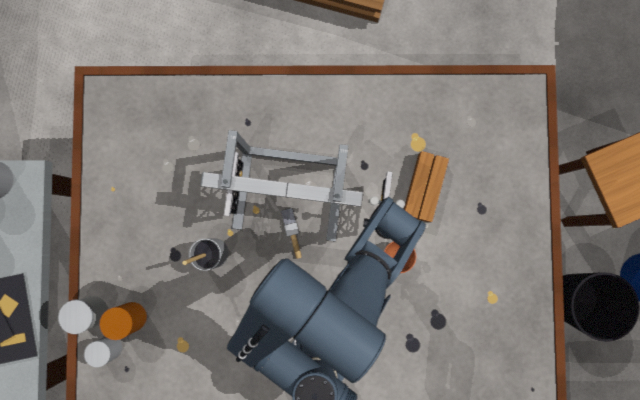

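```bash
cat > m4.py <<'E'
from h import *
import sys
T=load(sys.argv[1]);zb=float(sys.argv[2])
c1=lambda u,v:C(195,120,4,u,v)
tp=edge(T,c1(150,230),c1(545,274)); tm=edge(T,c1(150,278),c1(540,326));to=edge(T,c1(671,290),c1(663,343),n=20)
a,b=onz(T,isect(tp,to),.254),onz(T,isect(tm,to),.254);M=(a+b)/2
u=[onz(T,l[0]+k*l[1],.254) for l in(tp,tm) for k in(-60,60)]
d=(u[0]-u[1]+u[2]-u[3]);d/=np.linalg.norm(d);x=np.array([d[1],-d[0],0])
mid=(np.mean(u,0)-M);M=M+x*(mid@x-0)  # centre line from the long edges
print('M',M,'yaw',np.degrees(np.arctan2(-d[0],d[1])),'end width',np.linalg.norm(a-b))
im=T['pixels'].astype(int);mask=((im.min(2)>185)&(im.max(2)-im.min(2)<25)).astype(np.uint8)
g=im.min(2).astype(float)
for n,(cu,cv_) in dict(front=(374,200.6),rear=(400.5,203)).items():
    w=6;cu0,cv0=int(round(cu)),int(round(cv_));p=g[cv0-w:cv0+w+1,cu0-w:cu0+w+1];yy,xx=np.mgrid[-w:w+1,-w:w+1]
    m=((p>178)).astype(np.uint8);k,lab,st,ce=cv2.connectedComponentsWithStats(m,connectivity=4);i=lab[w,w]
    uv=ce[i]-w+[cu0,cv0];P=onz(T,uv,zb+.037);r=P-M
    print(n,uv,'area',st[i,4],'P',P,'rail x,y',r@x,r@d)
E
python3 m4.py top4 .2065
```

```text
M [ 0.52406253 -0.13371206  0.254     ] yaw -7.490064050337502 end width 0.039387734914295425
front [374.24390244 200.        ] area 41 P [ 0.52060623 -0.17295948  0.2435    ] rail x,y 0.0016892641106856932 -0.039363078198887236
rear [400.5        203.14285714] area 28 P [ 0.51110378 -0.24893845  0.2435    ] rail x,y 0.0021720720347715686 -0.11593244907518413
```

```bash
cat > m5.py <<'E'
from h import *
import sys
S=load('scene0');c4=lambda u,v:C(240,140,4,u,v)
sp=edge(S,c4(235,135),c4(410,462));so=edge(S,c4(191,49),c4(243,36),n=20)
c=onz(S,isect(sp,so),.254);d=np.array([.1305,.9914,0]);x=np.array([.9914,-.1305,0])
e=onz(S,sp[0],.254);M=c-x*.02; print('edge yaw-check',(e-c)@x)
M=M+x*((e-c)@x)/2
G=load(sys.argv[1]);zb=float(sys.argv[2]);g=G['pixels'].astype(int).min(2)
for a in sys.argv[3:]:
    cu,cv_=map(float,a.split(','));cu0,cv0=int(round(cu)),int(round(cv_));w=6;p=g[cv0-w:cv0+w+1,cu0-w:cu0+w+1]
    print(p)
    uv=np.array([cu,cv_]);P=onz(G,uv,zb+.037);r=P-M;print('rail x,y',r@x,r@d)
E
python3 m5.py scene4 .2065 379.8,129.5 2>/dev/null | tail -0; python3 m5.py scene4 .2065 279.5,129.5 389.5,145
```

```text
edge yaw-check 0.00019483525606457514
[[155 156 159 161 160 159 161 161 161 161 162 160 160]
 [156 158 160 161 162 163 166 165 162 161 161 160 160]
 [158 159 161 168 181 189 194 188 174 164 162 161 160]
 [162 163 176 194 201 204 205 203 195 173 163 162 163]
 [163 171 195 205 206 207 207 206 202 175 158 163 164]
 [165 173 200 205 206 206 206 205 193 159 142 164 166]
 [167 172 190 197 198 196 196 191 169 139 129 164 167]
 [168 168 169 180 182 184 178 165 139 123 142 164 166]
 [168 166 163 157 152 154 147 134 120 135 161 167 164]
 [168 166 164 155 136 121 112 110 119 158 166 166 164]
 [167 166 166 162 129  98  92  90 108 159 166 165 165]
 [168 168 168 169 152 113  78  71  86 140 165 167 166]
 [168 169 169 170 166 134  80  63  72 114 164 169 169]]
rail x,y 0.0018979879544938183 -0.10848043393097256
[[163 164 162 161 161 161 164 165 165 162 161 161 161]
 [163 162 159 158 158 160 165 168 166 163 161 160 160]
 [164 162 160 159 158 159 163 167 166 165 163 162 161]
 [163 164 163 163 162 160 162 166 166 165 164 165 163]
 [165 166 166 166 166 166 166 166 165 163 162 163 163]
 [166 166 164 166 167 168 167 165 164 163 161 161 162]
 [164 165 163 163 165 167 165 165 163 162 161 162 162]
 [162 162 162 161 163 165 164 164 163 162 163 164 164]
 [161 162 162 164 165 165 166 165 166 165 165 167 166]
 [162 163 164 165 165 167 167 167 167 166 165 166 166]
 [163 165 166 166 165 161 161 160 160 159 158 157 157]
 [164 166 165 165 164 157 156 156 154 154 155 153 152]
 [164 163 162 163 162 156 154 154 155 155 154 154 153]]
rail x,y -0.26620955225278076 0.08395672496309776
```

```bash
python3 m5.py scene4 .2065 279.2,128.2 |tail -1;python3 m5.py scene4 .2065 279.2,128.6 |tail -1;python3 m5.py scene4 .2085 279.2,128.2 |tail -1
```

```text
rail x,y 0.0007282386012438469 -0.11433538383556117
rail x,y 0.0013427439618871383 -0.1126431822856278
rail x,y 0.0013506282599375658 -0.1121242248006107
```

Both views agree the buttons sit about +1.5 mm in rail x, with yaw matching. Correcting that, raising 1.5 mm, then easing the front runner in.

{"method": "move_arm", "body": {
  "grip": [0,0,0,0,0,0,0,0,0,0],
  "dp": [
    [-0.0015,0,-0.0015],
    [0,0,0],
    [0,-0.005,0],
    [0,-0.006,0],
    [0,-0.006,0],
    [0,-0.006,0],
    [0,-0.006,0],
    [0,-0.006,0],
    [0,-0.005,0],
    [0,0,0]
  ],
  "turn": [0,0,0,0,0,0,0,0,0,0]
}}

```text
t: 7.0
ee_pos: [0.4499, -0.1588, 0.2008]
tool_rot: [[0.992, -0.129, -0.001], [-0.129, -0.992, 0.001], [-0.001, -0.001, -1.0]]
wrist_force: [-0.8, 0.9, -2.9]
finger_gap: 0.0129
```

```bash
python3 -c "
from h import *
goto(.4468,-.2,.2007)
f=grab('top','top5');g=grab('scene','scene5')
a=f['pixels'][150:250,320:420,::-1];b=g['pixels'][80:180,240:340,::-1]
a=cv2.resize(a,(400,400),interpolation=2);b=cv2.resize(b,(400,400),interpolation=2)
cv2.imwrite('pics/e5.png',np.hstack([a,b]))"
```

```text
t 7.0 p [ 0.4499 -0.1588  0.2008] yaw -7.43 gap 0.0129 F [-0.75  0.94 -2.91] M [ 0.03  0.22 -0.05]
dp tool [0.0022 0.0413 0.    ]
```

View pics/e5.png

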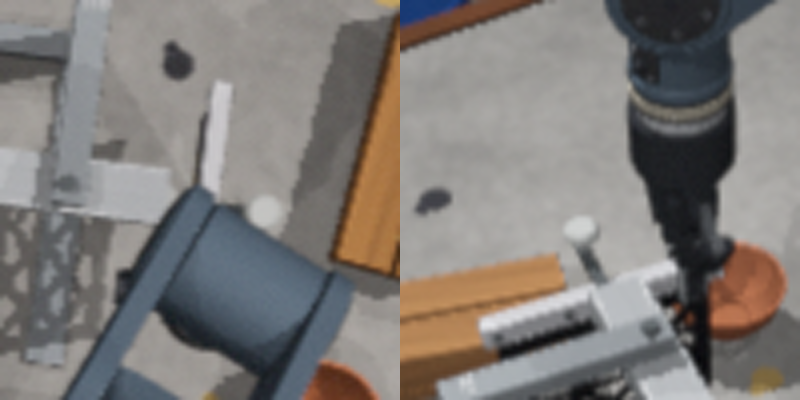

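The front runner is past the mouth with no added force. Carrying on.

{"method": "move_arm", "body": {
  "grip": [0,0,0,0,0,0,0,0,0,0],
  "dp": [
    [0,-0.005,0],
    [0,-0.006,0],
    [0,-0.006,0],
    [0,-0.006,0],
    [0,-0.006,0],
    [0,-0.006,0],
    [0,-0.005,0],
    [0,-0.004,0],
    [0,0,0],
    [0,0,0]
  ],
  "turn": [0,0,0,0,0,0,0,0,0,0]
}}

```text
t: 7.93
ee_pos: [0.4559, -0.1163, 0.2008]
tool_rot: [[0.992, -0.13, 0.0], [-0.13, -0.992, -0.0], [0.0, 0.0, -1.0]]
wrist_force: [0.3, -0.6, -2.9]
finger_gap: 0.0129
```

```bash
python3 -c "
from h import *
goto(.4468,-.2,.2007)
f=grab('top','top6');g=grab('scene','scene6')
a=f['pixels'][150:250,320:420,::-1];b=g['pixels'][80:180,240:340,::-1]
a=cv2.resize(a,(400,400),interpolation=2);b=cv2.resize(b,(400,400),interpolation=2)
cv2.imwrite('pics/e6.png',np.hstack([a,b]))"
```

```text
t 7.93 p [ 0.4559 -0.1163  0.2008] yaw -7.46 gap 0.0129 F [ 0.27 -0.63 -2.9 ] M [-0.05  0.25 -0.04]
dp tool [0.0018 0.0842 0.0002]
```

View pics/e6.png

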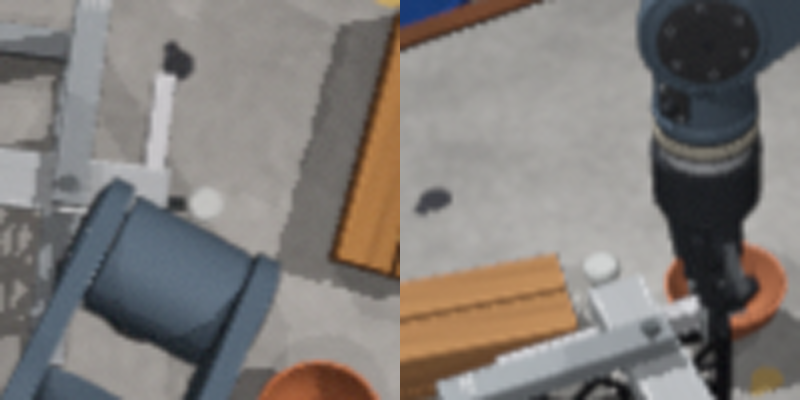

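```bash
python3 - <<'E'
from h import *
T=load('top6');g=T['pixels'].astype(int).min(2)
u,v=320+206.5/4-.5,150+203.5/4-.5
cu,cv_=int(round(u)),int(round(v));p=g[cv_-6:cv_+7,cu-6:cu+7];m=(p>178).astype(np.uint8);k,l,st,ce=cv2.connectedComponentsWithStats(m,connectivity=4)
i=l[6,6];uv=ce[i]-6+[cu,cv_];P=onz(T,uv,.245);M=np.array([.52406,-.13371,.254]);r=P-M
d=np.array([.1304,.9915,0]);x=np.array([.9915,-.1304,0]);print(st[i],uv,r@x,r@d)
E
python3 m5.py scene6 .208 289.7,146.3|tail -14
```

```text
[ 3  3  7  7 39] [371.1025641  200.28205128] -0.00038393243805688436 -0.03030363977266898
[[171 172 172 173 174 175 175 174 172 172 172 173 172]
 [172 174 174 174 174 175 176 175 175 173 174 173 172]
 [174 175 176 176 177 178 178 178 175 174 175 176 174]
 [173 173 174 180 189 194 198 193 184 175 174 176 174]
 [173 172 181 193 203 205 207 205 199 181 168 174 174]
 [171 168 192 204 207 208 208 208 206 194 159 172 176]
 [164 166 197 206 207 208 208 208 206 192 153 169 177]
 [156 160 184 199 200 206 206 204 191 167 139 162 177]
 [154 153 159 183 190 193 189 182 163 138 127 169 177]
 [153 152 148 155 165 170 164 155 137 130 148 179 182]
 [153 153 150 143 138 142 141 139 151 164 175 183 185]
 [155 153 153 151 134 146 161 171 177 182 184 185 186]
 [161 155 158 175 179 177 181 185 186 186 185 184 185]]
rail x,y 0.00017070569740305848 -0.026896991225941067
```

The rear runner is centred within 0.4 mm in both views. Advancing 68 mm so both runners are in, aiming for the front face about 83 mm in.

{"method": "move_arm", "body": {
  "grip": [0,0,0,0,0,0,0,0,0,0,0,0],
  "dp": [
    [0,-0.005,0],
    [0,-0.007,0],
    [0,-0.007,0],
    [0,-0.007,0],
    [0,-0.007,0],
    [0,-0.007,0],
    [0,-0.007,0],
    [0,-0.007,0],
    [0,-0.007,0],
    [0,-0.007,0],
    [0,0,0],
    [0,0,0]
  ],
  "turn": [0,0,0,0,0,0,0,0,0,0,0,0]
}}

```text
t: 9.03
ee_pos: [0.4647, -0.0487, 0.2008]
tool_rot: [[0.992, -0.129, -0.0], [-0.129, -0.992, -0.0], [0.0, 0.0, -1.0]]
wrist_force: [-0.4, -0.6, -3.5]
finger_gap: 0.0129
```

```bash
cat >> h.py <<'E'
def railpos():
    p=np.array(manip.observe()['ee_pos'])-[.52406,-.13371,0]
    print('TCP in rail x,y,z',np.round([p@[.9915,-.1304,0],p@[.1304,.9915,0],p[2]],4))
E
python3 -c "
from h import *
goto(.4468,-.2,.2007);railpos()
f=grab('top','top7');g=grab('scene','scene7')
a=f['pixels'][150:250,300:400,::-1];b=g['pixels'][100:200,250:350,::-1]
a=cv2.resize(a,(400,400),interpolation=2);b=cv2.resize(b,(400,400),interpolation=2)
cv2.imwrite('pics/e7.png',np.hstack([a,b]))"
```

```text
t 9.03 p [ 0.4647 -0.0487  0.2008] yaw -7.43 gap 0.0129 F [-0.43 -0.59 -3.51] M [ 0.08  0.19 -0.03]
dp tool [1.800e-03 1.524e-01 1.000e-04]
TCP in rail x,y,z [-0.0699  0.0766  0.2008]
```

View pics/e7.png

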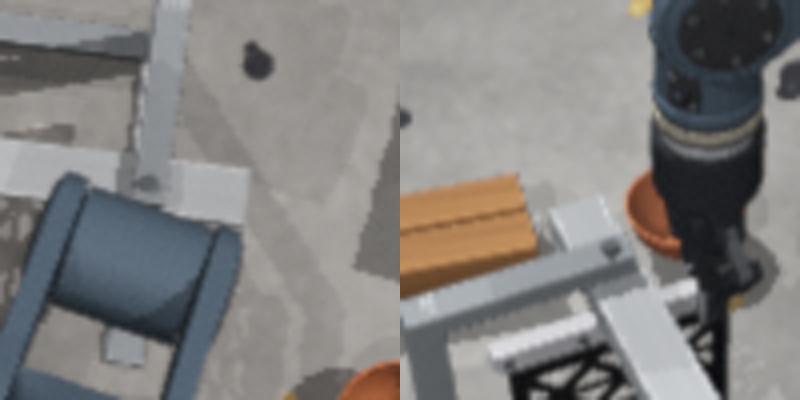

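Both runners are inside and forces are unchanged. Lowering 3 mm onto the lips and opening.

{"method": "move_arm", "body": {
  "grip": [0,0,0,0,0,0.02,0.025,0.03,0.035,0.04,0.04,0.04],
  "dp": [
    [0,0,0.001],
    [0,0,0.001],
    [0,0,0.001],
    [0,0,0],
    [0,0,0],
    [0,0,0],
    [0,0,0],
    [0,0,0],
    [0,0,0],
    [0,0,0],
    [0,0,0],
    [0,0,0]
  ],
  "turn": [0,0,0,0,0,0,0,0,0,0,0,0]
}}

```text
t: 10.13
ee_pos: [0.4648, -0.0491, 0.1979]
tool_rot: [[0.991, -0.13, 0.0], [-0.13, -0.991, -0.0], [0.0, 0.0, -1.0]]
wrist_force: [-0.1, -0.1, -0.6]
finger_gap: 0.0402
```

```bash
python3 -c "
from h import *
goto(.4468,-.2,.2007);railpos()
f=grab('top','top8');g=grab('scene','scene8')
a=f['pixels'][150:250,300:400,::-1];b=g['pixels'][100:200,250:350,::-1]
a=cv2.resize(a,(400,400),interpolation=2);b=cv2.resize(b,(400,400),interpolation=2)
cv2.imwrite('pics/e8.png',np.hstack([a,b]))"
```

```text
t 10.13 p [ 0.4648 -0.0491  0.1979] yaw -7.49 gap 0.0402 F [-0.14 -0.12 -0.6 ] M [-0.02  0.02  0.03]
dp tool [ 0.0019  0.152  -0.0028]
TCP in rail x,y,z [-0.0698  0.0762  0.1979]
```

View pics/e8.png

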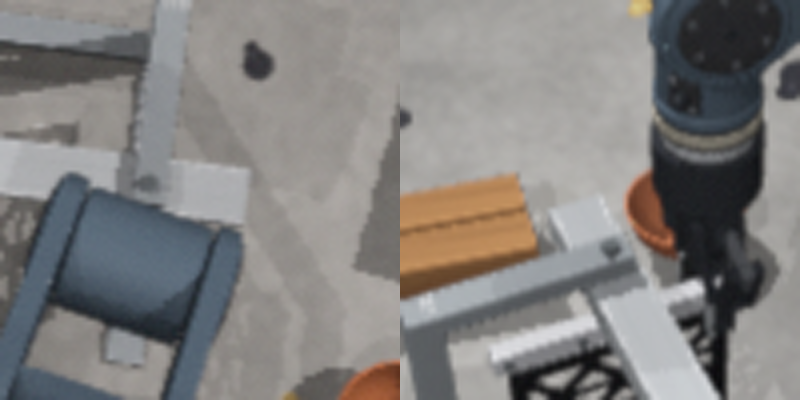

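The hanger is released: the gap is 40 mm, its weight is off the wrist and the bar hangs at rail height. Next I measure the line precisely, then push with the open rear finger.

```bash
cat > m6.py <<'E'
from h import *
M=np.array([.52406,-.13371,.254]);d=np.array([.1304,.9915,0]);x=np.array([.9915,-.1304,0])
def dark(f,P0,xs,span=.02):
    g=cv2.cvtColor(f['pixels'],7).astype(np.float32);out=[]
    s=np.arange(-span,span,.0005)
    for xx in xs:
        pr=[]
        uv=np.array([proj(f,P0+xx*x+k*d) for k in s],np.float32)
        v=cv2.remap(g,uv[None,:,0],uv[None,:,1],cv2.INTER_CUBIC)[0]
        w=np.clip(np.median(v)-v-8,0,None);i=w.argmax();sel=abs(s-s[i])<.006
        out.append((w[sel]*s[sel]).sum()/w[sel].sum())
    return np.array(out)
T=load('top0');S=load('scene0')
for n,f in(('T',T),('S',S)):
    o=dark(f,M+.217*d,np.linspace(-.013,.013,9));print(n,np.round(.217+o,4),.217+np.median(o))
E
python3 m6.py
```

```text
T [0.2157 0.2156 0.216  0.2161 0.2161 0.216  0.2162 0.2158 0.2158] 0.21597541812906743
S [0.2182 0.2188 0.2188 0.2184 0.2188 0.2183 0.2185 0.2186 0.2183] 0.21854825321589594
```

{"method": "move_arm", "body": {
  "grip": [0.04,0.04,0.04,0.04,0.04,0.04,0.04,0.04,0.04,0.04,0.04,0.04],
  "dp": [
    [0,0,0],
    [0,0,0],
    [0,0,0],
    [0,-0.003,0],
    [0,-0.003,0],
    [0,-0.003,0],
    [0,-0.002,0],
    [0,-0.002,0],
    [0,-0.002,0],
    [0,-0.003,0],
    [0,-0.004,0],
    [0,-0.004,0]
  ],
  "turn": [0,0,0,0,0,0,0,0,0,0,0,0]
}}

```text
t: 11.23
ee_pos: [0.4685, -0.0235, 0.1979]
tool_rot: [[0.991, -0.13, 0.001], [-0.13, -0.991, -0.001], [0.001, 0.001, -1.0]]
wrist_force: [0.7, -3.1, 0.4]
finger_gap: 0.0399
```

```bash
python3 -c "
from h import *
goto(.4468,-.2,.2007);railpos()"
```

```text
t 11.23 p [ 0.4685 -0.0235  0.1979] yaw -7.49 gap 0.0399 F [ 0.69 -3.14  0.4 ] M [-0.42 -0.02  0.02]
dp tool [ 0.0015  0.1778 -0.0026]
TCP in rail x,y,z [-0.0695  0.102   0.1979]
```

The finger is in contact and pushing with about 3 N (limit 15). Continuing at the same pace.

{"method": "move_arm", "body": {
  "grip": [0.04,0.04,0.04,0.04,0.04,0.04,0.04,0.04,0.04,0.04,0.04,0.04],
  "dp": [
    [0,-0.004,0],
    [0,-0.004,0],
    [0,-0.004,0],
    [0,-0.004,0],
    [0,-0.004,0],
    [0,-0.004,0],
    [0,-0.004,0],
    [0,-0.004,0],
    [0,-0.004,0],
    [0,-0.004,0],
    [0,-0.004,0],
    [0,-0.004,0]
  ],
  "turn": [0,0,0,0,0,0,0,0,0,0,0,0]
}}

```text
t: 12.23
ee_pos: [0.4747, 0.0245, 0.1979]
tool_rot: [[0.991, -0.13, 0.001], [-0.13, -0.991, -0.0], [0.001, 0.0, -1.0]]
wrist_force: [2.0, -3.6, 1.0]
finger_gap: 0.0398
```

```bash
python3 -c "
from h import *
goto(.4468,-.2,.2007);railpos()
f=grab('top','top9');g=grab('scene','scene9')
a=f['pixels'][150:250,270:370,::-1];b=g['pixels'][120:220,260:360,::-1]
a=cv2.resize(a,(400,400),interpolation=2);b=cv2.resize(b,(400,400),interpolation=2)
cv2.imwrite('pics/e9.png',np.hstack([a,b]))"
```

```text
t 12.23 p [0.4747 0.0245 0.1979] yaw -7.49 gap 0.0398 F [ 2.03 -3.62  1.02] M [-0.6  -0.25 -0.06]
dp tool [ 0.0016  0.2263 -0.0027]
TCP in rail x,y,z [-0.0695  0.1505  0.1979]
```

View pics/e9.png

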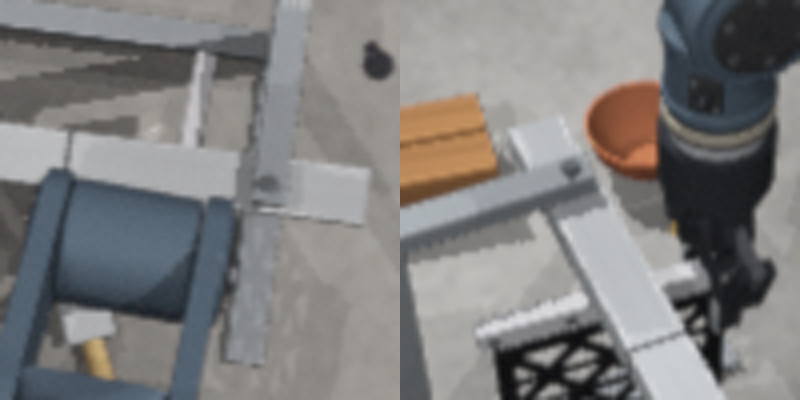

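{"method": "move_arm", "body": {
  "grip": [0.04,0.04,0.04,0.04,0.04,0.04,0.04,0.04,0.04,0.04,0.04,0.04],
  "dp": [
    [0,-0.004,0],
    [0,-0.004,0],
    [0,-0.004,0],
    [0,-0.004,0],
    [0,-0.004,0],
    [0,-0.004,0],
    [0,-0.004,0],
    [0,-0.004,0],
    [0,-0.004,0],
    [0,-0.004,0],
    [0,-0.004,0],
    [0,-0.004,0]
  ],
  "turn": [0,0,0,0,0,0,0,0,0,0,0,0]
}}

```text
t: 13.33
ee_pos: [0.4805, 0.0723, 0.1978]
tool_rot: [[0.991, -0.13, -0.0], [-0.13, -0.991, 0.0], [-0.0, -0.0, -1.0]]
wrist_force: [-2.1, -1.8, 0.0]
finger_gap: 0.04
```

{"method": "move_arm", "body": {
  "grip": [0.04,0.04,0.04,0.04,0.04],
  "dp": [
    [0,-0.003,0],
    [0,-0.002,0],
    [0,0,0],
    [0,0.005,0],
    [0,0,0]
  ],
  "turn": [0,0,0,0,0]
}}

```text
t: 13.75
ee_pos: [0.4815, 0.0714, 0.1981]
tool_rot: [[0.991, -0.131, 0.002], [-0.131, -0.991, -0.0], [0.002, -0.0, -1.0]]
wrist_force: [0.1, -0.5, 0.8]
finger_gap: 0.0398
```

```bash
python3 -c "
from h import *
goto(.4468,-.2,.2007);railpos()
f=grab('top','top10');g=grab('scene','scene10')
a=f['pixels'][140:240,250:350,::-1];b=g['pixels'][150:250,280:380,::-1]
a=cv2.resize(a,(400,400),interpolation=2);b=cv2.resize(b,(400,400),interpolation=2)
cv2.imwrite('pics/e10.png',np.hstack([a,b]))"
```

```text
t 13.75 p [0.4815 0.0714 0.1981] yaw -7.51 gap 0.0398 F [ 0.12 -0.5   0.77] M [0.01 0.   0.02]
dp tool [ 0.0011  0.2736 -0.0027]
TCP in rail x,y,z [-0.069   0.1978  0.1981]
```

View pics/e10.png

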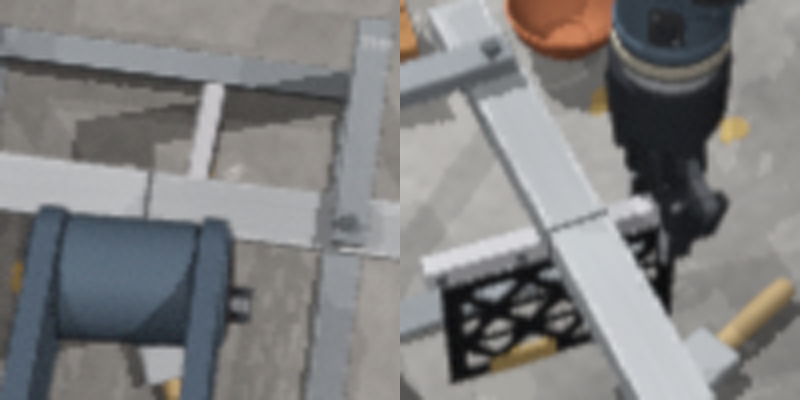

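```bash
cat > m7.py <<'E'
from h import *
from m6 import dark
M=np.array([.52406,-.13371,.254]);d=np.array([.1304,.9915,0]);x=np.array([.9915,-.1304,0])
def rep(n,f,l,z=.215):
    P=[onz(f,l[0]+k*l[1],z)-M for k in(-10,10)];a=[(p@x,p@d) for p in P]
    s=(a[1][1]-a[0][1])/(a[1][0]-a[0][0]);print(n,'y at x=0: %.4f'%(a[0][1]-s*a[0][0]),'yaw %.2f'%np.degrees(np.arctan(s)),'rms',round(l[2],3))
E
python3 - <<'E'
import sys;sys.path.insert(0,'.')
from m7 import *
T=load('top10');S=load('scene10')
t=lambda u,v:C(250,140,4,u,v);s=lambda u,v:C(280,150,4,u,v)
rep('T front',T,edge(T,t(204,84),t(190,172),half=1.8))
rep('T rear',T,edge(T,t(222,86),t(208,178),half=1.8))
# scene: +x half, top rear edge and top front edge
rep('S rear+',S,edge(S,s(425,262).__add__([-100,0]),s(535,225)+[-100,0],half=1.8))
rep('S front+',S,edge(S,s(436,276)+[-100,0],s(540,246)+[-100,0],half=1.5))
E
```

```text
T [0.2157 0.2156 0.216  0.2161 0.2161 0.216  0.2162 0.2158 0.2158] 0.21597541812906743
S [0.2182 0.2188 0.2188 0.2184 0.2188 0.2183 0.2185 0.2186 0.2183] 0.21854825321589594
T front y at x=0: 0.1925 yaw -2.19 rms 0.146
T rear y at x=0: 0.1804 yaw -4.39 rms 0.089
S rear+ y at x=0: 0.1820 yaw -1.98 rms 0.074
S front+ y at x=0: 0.1997 yaw -3.95 rms 0.042
```

To go: about 22 mm by the top view, about 20.6 mm by the scene view, about 22 mm by pad position. Advancing 16 mm past the last contact, then measuring again.

{"method": "move_arm", "body": {
  "grip": [0.04,0.04,0.04,0.04,0.04,0.04,0.04,0.04,0.04,0.04,0.04],
  "dp": [
    [0,-0.003,0],
    [0,-0.002,0],
    [0,-0.002,0],
    [0,-0.003,0],
    [0,-0.003,0],
    [0,-0.003,0],
    [0,-0.003,0],
    [0,-0.002,0],
    [0,0,0],
    [0,0.008,0],
    [0,0,0]
  ],
  "turn": [0,0,0,0,0,0,0,0,0,0,0]
}}

```text
t: 14.77
ee_pos: [0.4819, 0.0844, 0.1977]
tool_rot: [[0.991, -0.131, -0.001], [-0.131, -0.991, 0.0], [-0.001, -0.0, -1.0]]
wrist_force: [0.6, 0.3, 0.4]
finger_gap: 0.0399
```

```bash
python3 -c "
from h import *
goto(.4468,-.2,.2007);railpos()
f=grab('top','top11');g=grab('scene','scene11')
a=f['pixels'][140:240,250:350,::-1];b=g['pixels'][150:250,280:380,::-1]
a=cv2.resize(a,(400,400),interpolation=2);b=cv2.resize(b,(400,400),interpolation=2)
cv2.imwrite('pics/e11.png',np.hstack([a,b]))"
```

```text
t 14.77 p [0.4819 0.0844 0.1977] yaw -7.52 gap 0.0399 F [0.6  0.29 0.42] M [-0.04  0.02 -0.04]
dp tool [ 0.0024  0.2865 -0.0031]
TCP in rail x,y,z [-0.0702  0.2107  0.1977]
```

View pics/e11.png

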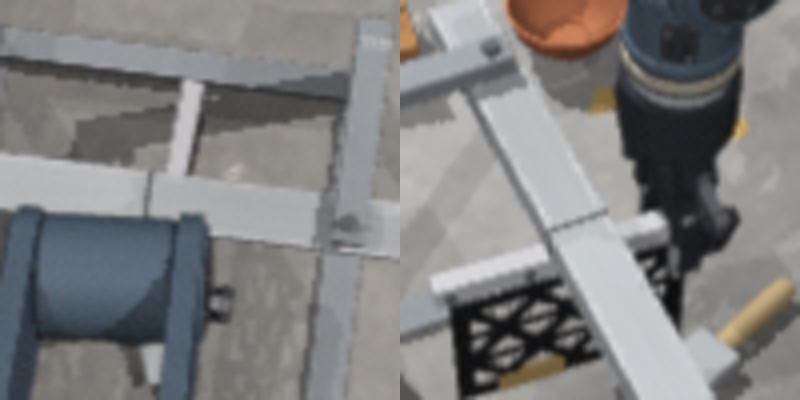

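{"method": "move_arm", "body": {
  "grip": [0.04,0.04,0.04,0.04,0.04,0.04,0.04,0.04,0.04],
  "dp": [
    [0,0,-0.015],
    [0,0,-0.025],
    [0,0,-0.025],
    [-0.025,0,0],
    [-0.025,0,0],
    [-0.025,0,0],
    [-0.025,0,0],
    [0,0,0],
    [0,0,0]
  ],
  "turn": [0,0,0,0,0,0,0,0,0]
}}

```text
t: 15.62
ee_pos: [0.3819, 0.0981, 0.2629]
tool_rot: [[0.991, -0.13, -0.0], [-0.13, -0.991, 0.0], [-0.0, -0.0, -1.0]]
wrist_force: [0.1, 0.4, 0.3]
finger_gap: 0.0403
```

```bash
python3 -c "
from h import *
goto(.4468,-.2,.2007);railpos()
f=grab('top','top12');g=grab('scene','scene12')
a=f['pixels'][140:240,250:350,::-1];b=g['pixels'][150:250,280:380,::-1]
a=cv2.resize(a,(400,400),interpolation=2);b=cv2.resize(b,(400,400),interpolation=2)
cv2.imwrite('pics/e12.png',np.hstack([a,b]))"
```

```text
t 15.62 p [0.3819 0.0981 0.2629] yaw -7.48 gap 0.0403 F [0.06 0.36 0.26] M [-0.01 -0.    0.01]
dp tool [0.1032 0.2872 0.0621]
TCP in rail x,y,z [-0.1712  0.2113  0.2629]
```

View pics/e12.png

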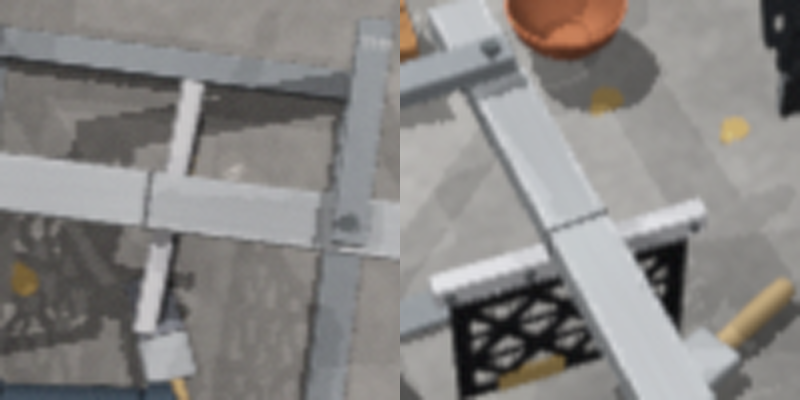

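The view is clear: the bar shows on both sides of the rail, in the top crop from (192,82) to (146,330), with the line at (150,200). Measuring.

```bash
cat > m8.py <<'E'
from m7 import *
import sys
def pts_edge(f,segs,half):
    P=[]
    for p,q in segs:
        l=edge(f,p,q,half=half);P+= [l[0]+k*l[1] for k in(-np.linalg.norm(np.subtract(q,p))*.4,np.linalg.norm(np.subtract(q,p))*.4)]
    l=cv2.fitLine(np.array(P,np.float32),cv2.DIST_L2,0,.01,.01).ravel();P=np.array(P);r=(P-l[2:])@[-l[1],l[0]]
    return (l[2:],l[:2],float(abs(r).max()))
def run(ts,ss,tF,tR,sR,sF,z=.215):
    T=load(ts);S=load(ss)
    rep('T front',T,pts_edge(T,tF,1.8),z);rep('T rear',T,pts_edge(T,tR,1.8),z)
    rep('S rear',S,pts_edge(S,sR,1.8),z);rep('S front',S,pts_edge(S,sF,1.5),z)
E
python3 - <<'E'
import sys;sys.path.insert(0,'.')
from m8 import *
t=lambda u,v:C(250,140,4,u,v);s=lambda u,v:C(280,150,4,u-400,v)
run('top12','scene12',[(t(184,84),t(168,172)),(t(151,250),t(136,325))],[(t(203,88),t(188,174)),(t(172,240),t(156,330))],
 [(s(432,277),s(540,242)),(s(622,224),s(695,201))],[(s(440,293),s(548,260)),(s(636,236),s(704,213))])
T=load('top12')
# ray through line's side: same-picture, direct
E
```

```text
T [0.2157 0.2156 0.216  0.2161 0.2161 0.216  0.2162 0.2158 0.2158] 0.21597541812906743
S [0.2182 0.2188 0.2188 0.2184 0.2188 0.2183 0.2185 0.2186 0.2183] 0.21854825321589594
T front y at x=0: 0.2103 yaw -3.97 rms 0.212
T rear y at x=0: 0.1951 yaw -3.75 rms 0.061
S rear y at x=0: 0.1995 yaw -4.09 rms 0.281
S front y at x=0: 0.2141 yaw -3.78 rms 0.052
```

Remaining: 5.7–6.3 mm by the top view, 4.4–5.0 mm by the scene view, with the bar yawed to its 4° stop, as allowed. Pushing 5.5 mm more.

{"method": "move_arm", "body": {
  "grip": [0.04,0.04,0.04,0.04,0.04,0.04,0.04,0.04,0.04],
  "dp": [
    [0.025,0,0],
    [0.025,0,0],
    [0.025,0,0],
    [0.025,0,0],
    [0,0,0],
    [0,0,0.02],
    [0,0,0.025],
    [0,0,0.02],
    [0,0,0]
  ],
  "turn": [0,0,0,0,0,0,0,0,0]
}}

```text
t: 16.47
ee_pos: [0.4804, 0.0846, 0.1943]
tool_rot: [[0.991, -0.131, -0.008], [-0.131, -0.991, 0.001], [-0.008, 0.001, -1.0]]
wrist_force: [0.1, -0.2, 0.8]
finger_gap: 0.0398
```

```bash
python3 -c "
from h import *
goto(.4468,-.2,.2007);railpos()"
```

```text
t 16.47 p [0.4804 0.0846 0.1943] yaw -7.53 gap 0.0398 F [ 0.13 -0.2   0.82] M [-0.03  0.   -0.02]
dp tool [ 0.004   0.2866 -0.0063]
TCP in rail x,y,z [-0.0718  0.2108  0.1943]
```

{"method": "move_arm", "body": {
  "grip": [0.04,0.04,0.04,0.04,0.04,0.04,0.04,0.04,0.04,0.04,0.04],
  "dp": [
    [0,0,0],
    [0,-0.003,0],
    [0,-0.002,0],
    [0,-0.002,0],
    [0,-0.002,0],
    [0,-0.002,0],
    [0,-0.0015,0],
    [0,-0.001,0],
    [0,0,0],
    [0,0,0],
    [0,0,0]
  ],
  "turn": [0,0,0,0,0,0,0,0,0,0,0]
}}

```text
t: 17.38
ee_pos: [0.4839, 0.0983, 0.1978]
tool_rot: [[0.991, -0.131, -0.0], [-0.131, -0.991, 0.0], [-0.0, -0.0, -1.0]]
wrist_force: [0.8, -1.6, 0.9]
finger_gap: 0.0402
```

```bash
python3 -c "
from h import *
goto(.4468,-.2,.2007);railpos()"
```

```text
t 17.38 p [0.4839 0.0983 0.1978] yaw -7.51 gap 0.0402 F [ 0.77 -1.63  0.93] M [-0.21 -0.08 -0.01]
dp tool [ 0.0022  0.3006 -0.003 ]
TCP in rail x,y,z [-0.0701  0.2248  0.1978]
```

{"method": "move_arm", "body": {
  "grip": [0.04,0.04,0.04,0.04,0.04,0.04,0.04,0.04,0.04,0.04,0.04,0.04],
  "dp": [
    [0,0.003,0],
    [0,0.005,0],
    [0,0,0],
    [0,0,-0.015],
    [0,0,-0.025],
    [0,0,-0.025],
    [-0.025,0,0],
    [-0.025,0,0],
    [-0.025,0,0],
    [-0.025,0,0],
    [0,0,0],
    [0,0,0]
  ],
  "turn": [0,0,0,0,0,0,0,0,0,0,0,0]
}}

```text
t: 18.38
ee_pos: [0.3825, 0.1035, 0.2628]
tool_rot: [[0.991, -0.13, -0.0], [-0.13, -0.991, 0.0], [-0.001, -0.0, -1.0]]
wrist_force: [1.7, 0.3, 0.3]
finger_gap: 0.0398
```

```bash
python3 -c "
from h import *
goto(.4468,-.2,.2007);railpos()
f=grab('top','top13');g=grab('scene','scene13')
a=f['pixels'][140:240,250:350,::-1];b=g['pixels'][150:250,280:380,::-1]
a=cv2.resize(a,(400,400),interpolation=2);b=cv2.resize(b,(400,400),interpolation=2)
cv2.imwrite('pics/e13.png',np.hstack([a,b]))"
```

```text
t 18.38 p [0.3825 0.1035 0.2628] yaw -7.49 gap 0.0398 F [1.69 0.26 0.26] M [-0.04  0.01 -0.04]
dp tool [0.1033 0.2926 0.062 ]
TCP in rail x,y,z [-0.1713  0.2168  0.2628]
```

View pics/e13.png

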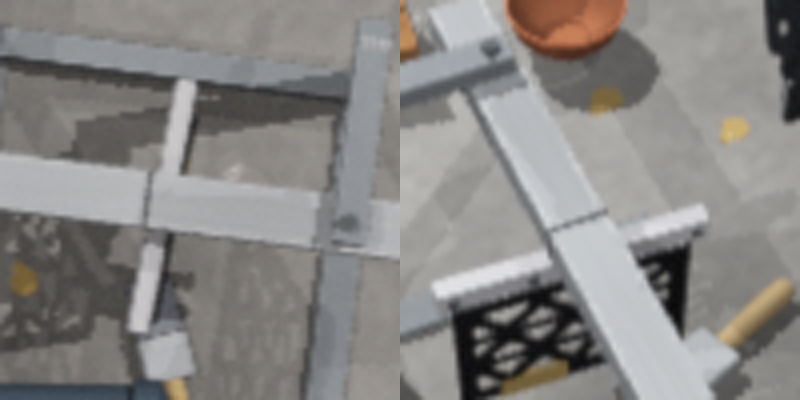

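Run:
```python
import sys;sys.path.insert(0,'.')
from m8 import *
t=lambda u,v:C(250,140,4,u,v);s=lambda u,v:C(280,150,4,u-400,v)
run('top13','scene13',[(t(176,82),t(161,170)),(t(146,240),t(130,325))],[(t(196,86),t(181,174)),(t(167,240),t(150,330))],
 [(s(433,285),s(545,250)),(s(626,232),s(697,208))],[(s(443,300),s(551,268)),(s(640,243),s(706,220))])
for n in('top','scene'):
    A=load(n+'0');B=load(n+'13');f=B
    o=dark(f,M+.217*d,np.linspace(-.013,.013,9));print(n,'mark now',.217+np.median(o))
```

```text
T [0.2157 0.2156 0.216  0.2161 0.2161 0.216  0.2162 0.2158 0.2158] 0.21597541812906743
S [0.2182 0.2188 0.2188 0.2184 0.2188 0.2183 0.2185 0.2186 0.2183] 0.21854825321589594
T front y at x=0: 0.2152 yaw -3.91 rms 0.081
T rear y at x=0: 0.1999 yaw -3.70 rms 0.081
S rear y at x=0: 0.2051 yaw -4.20 rms 0.437
S front y at x=0: 0.2196 yaw -3.76 rms 0.136
top mark now 0.21578003724650405
scene mark now 0.21830448005100475
```

The front face is on the line: -0.8 to -1.4 mm by the top view, +0.7 to +1.2 mm by the scene view, averaging about 0. Now a check of the rest of the scene and that it is at rest.

{"method": "move_arm", "body": {
  "grip": [0.04,0.04,0.04,0.04,0.04,0.04],
  "dp": [
    [0,0,-0.02],
    [0,0,-0.02],
    [0,0,0],
    [0,0,0],
    [0,0,0],
    [0,0,0]
  ],
  "turn": [0,0,0,0,0,0]
}}

```text
t: 18.98
ee_pos: [0.3836, 0.1032, 0.3019]
tool_rot: [[0.991, -0.131, -0.002], [-0.131, -0.991, 0.0], [-0.002, 0.0, -1.0]]
wrist_force: [0.2, -0.4, 0.9]
finger_gap: 0.0401
```

Run:
```python
from h import *
f=grab('top','top14');g=grab('scene','scene14')
def sh(a,b,r):
    x0,y0,x1,y1=r;p=[cv2.cvtColor(load(k)['pixels'][y0:y1,x0:x1],7).astype(np.float32) for k in(a,b)]
    return np.round(cv2.phaseCorrelate(p[0],p[1]),2),round(float(np.mean(abs(p[0]-p[1]))),1)
print('neigh',sh('scene0','scene14',(318,250,392,306)));print('tin',sh('scene0','scene14',(412,255,470,315)))
print('bowl',sh('scene0','scene14',(303,138,340,168)));print('brush',sh('scene0','scene14',(350,215,385,245)))
print('bar 13->14',sh('scene13','scene14',(385,205,460,230) if 0 else (284,200,358,250)),sh('top13','top14',(280,158,302,226)))
cv2.imwrite('pics/f14.png',np.hstack([f['pixels'][100:330,150:450,::-1],g['pixels'][100:330,200:500,::-1]]))
```

```text
Traceback (most recent call last):
ValueError: setting an array element with a sequence. The requested array has an inhomogeneous shape after 1 dimensions. The detected shape was (2,) + inhomogeneous part.
```

Run:
```python
from h import *
f=load('top14');g=load('scene14')
def sh(a,b,r):
    x0,y0,x1,y1=r;p=[cv2.cvtColor(load(k)['pixels'][y0:y1,x0:x1],7).astype(np.float32) for k in(a,b)]
    return np.round(cv2.phaseCorrelate(p[0],p[1])[0],2),round(float(np.mean(abs(p[0]-p[1]))),1)
print('neigh',sh('scene0','scene14',(318,250,392,306)));print('tin',sh('scene0','scene14',(412,255,470,315)))
print('bowl',sh('scene0','scene14',(303,138,340,168)));print('brush',sh('scene0','scene14',(350,215,385,245)))
print('bar 13->14',sh('scene13','scene14',(284,200,358,250)),sh('top13','top14',(280,158,302,226)))
cv2.imwrite('pics/f14.png',np.hstack([f['pixels'][100:330,150:450,::-1],g['pixels'][100:330,200:500,::-1]]))
```

```text
neigh (array([0.58, 0.02]), 9.0)
tin (array([0.36, 0.08]), 8.2)
bowl (array([0.06, 0.02]), 2.5)
brush (array([0.13, 0.21]), 16.0)
bar 13->14 (array([ 0.47, -0.  ]), 1.4) (array([ 0.01, -0.04]), 2.5)
```

View pics/f14.png

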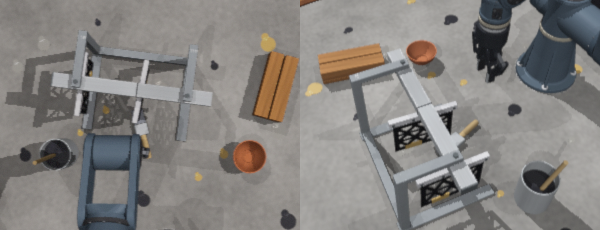

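The stencil hangs at rest at the line. The neighbour, tin, brush and bowl have not moved beyond sub-pixel shadow effects, and the robot is clear. Handing in.

```bash
python3 -c "
from bench import manip
print(manip.sign_off())"
```

```text
the job is handed in; nothing more can be done
None
```

The stencil is hanging in the rail at the black line, and I handed the job in at about 19 s; no verdict is reported.

I took it out of the block by its clamp bar. Both runners went into the rail, and I let go with the front face about 83 mm in. From there I pushed it to the line with one open fingertip. Wrist readings during the push were under 5 N.

**Last checks:**
- **Front face against the line:** the two cameras disagree by about 2 mm. The top view puts it 0.8 to 1.4 mm short and the scene view 0.7 to 1.2 mm past. They average close to zero, and both are inside the 5 mm limit.
- **Yaw:** the bar rests turned about 4° in the rail, which is the full play, because it was pushed on one side of centre.
- **At rest:** the bar stayed put between the last two picture pairs. The scene comparison showed a 0.5 pixel shift, which I took as the arm's changing shadow; the top comparison showed none.
- **Other things:** the neighbour, tin, bowl and brush shifted by at most 0.6 pixel, about 2 mm or less, which again looks like shadow. The arm was clear of everything.

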